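# Fit the block to the lever press and hold it on impression

## Task

Of the three mounted lino blocks, find the one that fits closely between the guide rails of the lever press, and slide it along the bed, lino up and lino end first, until it is fully home against the back stop. Then pull the press handle over and down against its spring as far as its stop and keep it there on the impression: finish while still holding the handle down, do not let it go. Leave the other things on the table where they are (the other two blocks may be tried and set aside).

Things in the scene. Friction and masses are not known exactly. Their poses are not given: they have to be found in the camera images.
- press: grey table-top lever press, fixed. Origin at table level under the platen's middle; +x is the way blocks slide in (away from the robot), z up. Base plate 290 x 170 mm (x -190 to +100), 22 mm high; on it a steel bed 116 mm wide, x -175 to +50, top at z 30 mm. Two cheeks (y +-59 to 73, x -25 to +35) carry a crown (x -30 to +40, y +-73, z 151 to 175 mm)
- rail_mouth (a point): on the bed, midway between the front ends of the two straight aluminium guide rails (x -75, z 30 mm of the press; axes of the press). The rails run from here to x +45, 63 mm apart inside, each 12 mm wide and 8 mm high (top z 38). In front of here they flare outwards over 30 mm, to about 95 mm apart at the tips (x -106)
- back_stop (a point): on the bed, middle of the back stop's front face (x +40, z 30 mm of the press; axes of the press). The stop is a bar across the channel, 18 mm high, where the block's front end must come to rest
- pivot (a point): middle of the lever's pivot shaft, which runs along the press's y (x 0, z 135 mm of the press; axes of the press)
- platen: steel platen with cork face under the crown, 80 (x) x 104 (y) mm, 16 mm thick. Origin at the centre of its lower face, 70 mm above the table (40 above the bed) while the lever is up. It goes down 14 mm in proportion to the lever's swing and is sprung (4 N per mm), so that over the last 2 mm it bears on a block of 28 mm, with about 11 N at the end
- lever (a joint): press lever's angle, rad. 0: at rest, held up by its spring, leaning 0.14 rad back from vertical (to the press's +x). Grows as the handle comes over to the press's front (-x) and down; 1.72 is the stop, lever level and pointing to the front. Springs back to 0 if let go: about 4 N at the handle at the start, 9 N at the stop
- handle (a point): the lever's U-shaped steel bail with black rubber grip, a round bar 24 mm thick, 100 mm long, lying along the press's y. Origin at the grip's middle, 180 mm from the pivot: 313 mm above the table at rest, 133 mm at the stop. Side arms (12 mm rods, y +-83) run to the pivot. Pinched from above, fingers before and behind it, the grip turns between them as the lever swings
- block_mid: mounted lino block, 120 long (x), 60 wide (y): plywood 24 mm high, with grey lino 4 mm thick on its front 80 mm (+x end), top 28 mm up; the rear 40 mm is bare wood. Origin at the centre of its underside; about 0.11 kg. This one fits between the rails, 1.5 mm play each side. Home, its front end touches the back stop and its origin is at x -20, z 30 mm of the press
- block_mid_nose (a point): middle of the lower edge of block_mid's front (lino) end, 60 mm along +x from its origin; its axes are the block's
- block_narrow: like block_mid but 50 mm wide: too loose between the rails
- block_wide: like block_mid but 68 mm wide: does not go between the rails
- ink_jar: closed ink jar, 60 mm in diameter, 65 mm high; origin under its centre; leave alone
- tube_a: metal paint tube lying flat, 26 mm wide, 18 mm high, about 125 mm long; origin under its middle; leave alone
- tube_b: smaller paint tube lying flat, 26 mm wide, 18 mm high, about 105 mm long; leave alone
- roller: rubber ink roller 90 mm wide, 32 mm in diameter, with a wooden handle to its -x, 185 mm long in all; origin under the roller; leave alone
- palette_knife: palette knife lying flat, 190 mm long; leave alone
- brush: paint brush lying flat, 220 mm long; leave alone
- tape: roll of paper tape lying flat, 90 mm in diameter, 24 mm high; leave alone
There are look-alikes about, which are no part of the job. What is shaped like the block_mid but orange or pink is not meant.

How it is judged:
By the outcome, as a careful person would: the job done as asked, in the order asked, and still so for the second after the job is handed in, while the arm keeps its last pose, push and grip.
It also fails if it takes over 70 s, if anything falls off the work surface, if the arm or the gripper's body presses on something with over 40 N, if the wrist force passes 120 N, or if a joint passes its speed limit or range.

## Robot

A 6-joint arm with a two-finger parallel gripper is mounted at the origin on the work surface. World frame = base frame: x ahead of the robot, y to its left, z up, the work surface at z = 0. Lengths are in m, angles in degrees, forces in N, time in s.
With the tool pointing down it reaches from about 0.4 to 0.825 m from the base axis. Payload 7 kg.
Tool frame: the origin (TCP) lies at the very end of the fingers, on their centre line; the grasp point (between the pads) lies 19 mm behind it; z points along the fingers, y is the direction in which the jaws open and shut (so a half turn about z gives the same grasp; the last joint's range is limited). The gripper opens to 88 mm and grips with 3 to 60 N. Pads are 19 mm wide; open, the fingers measure 130 mm over their backs; the gripper's body (78 mm by 193 mm) begins 47 mm behind the grasp point.
Start: joints at [-46.576, 20.546, 0.682, 0, -70.136, -16.507], TCP at [0.306, -0.602, 0.227] pointing down, gripper open.
Joint ranges: [-176.03, 176.03], [-82.01, 121.73], [-58.28, 71.71], [-173.87, 95.51], [-174.79, -0.11], [-173.66, 173.66]. Speed limits (degrees/s): [136.94, 136.94, 172.46, 180, 180, 180].

## Interface

Orientations are given as [roll, pitch, yaw] about the fixed x, y, z axes, in that order (R = Rz(yaw) Ry(pitch) Rx(roll)).
In Python, from plant import ctrl, snapshot, workorder gives the robot as it stands. The module is installed in compiled form; this text tells all that it offers.
- The arm moves only by the shell command python3 -m creep 'ROWS'. ROWS is JSON, a list of rows, each a list of 5 numbers: the shift along the tool's x, y, z scaled (see below), then the turn about the tool's z scaled (see below), then the finger opening in mm, from 0 to 87.6. A call has exactly 8 rows; each row is the pose to reach, as a shift and turn from the pose commanded when the call began, along the tool's axes at that moment, turning the shorter way round; what a row does not reach only later rows make up. The controller multiplies each number of a shift by 0.1 m and each number of a turn by 180 degrees. A row lasts 1/12 s, in which the tool goes at most 41.7 mm and 7.16 degrees, less where a joint would pass 70% of its speed; a pose out of reach is approached as far as the arm can. A call with a number of a shift or a turn outside -1 to 1 is refused whole. A call with a gripper value outside its range is refused whole. The fingers move at their own pace and stop on an object; the grip force is fixed at half the most. Time passes only in rows, so rows that repeat a pose let the fingers close, or fill a call up. It gives the time, the measured TCP pose, the force and the opening at its end, in the units of the state.
- ctrl.get_obs(): the state, without advancing time (a new reading comes with each control period).
- snapshot(name): name is "scene" or "top" or "wrist"; returns a dict with "img" (400x640x3 uint8, blue, green, red), "camera_matrix" (3x3 intrinsics, pixels), "xyz" and "rotation" of the camera in the world. Camera axes: x right, y up, looking along -z (the intrinsics and any distortion apply to the point x, -y, -z); pixel columns grow to the right and rows downward; lengths in m; the calibration is good to about 2 mm. A picture is of the moment at which its call begins. There is no depth.
- workorder.close_job(): hands the job in, once; it reports no verdict.
The state is a dict: "clock": time; "joint_pos": joint angles; "qvel": joint speeds; "tau": joint torques, N m; "tool_pos": TCP position; "orientation": TCP orientation; "force": force on the tool from outside, world axes, zero at the start; "moment": the same for the moment, N m; "opening": finger opening in m.
Only numpy, scipy, OpenCV 4.12 (cv2) and the standard library are available. Lean on these libraries where they do the work, as an engineer would, in place of code of your own. Each camera call takes 0.05 s, during which the arm holds its last target.

## Working session

There is one attempt and no reset: what is moved stays moved. The work goes in short steps, Python scripts to look and compute and a shell command to move; the robot and the scene stay as the last step left them, time stands still between calls to the robot, and variables do not carry over. Pictures are saved under pics/ and viewed, and the job is handed in when it is done.

```bash
mkdir -p pics; cat > h.py <<'E'
import numpy as np, cv2
from plant import ctrl, snapshot, workorder
def snap(n,f):
    s=snapshot(n); cv2.imwrite('pics/'+f+'.png',s['img']); np.savez('pics/'+f+'.npz',K=s['camera_matrix'],xyz=s['xyz'],R=s['rotation'],img=s['img'])
    return s
def load(f): return np.load('pics/'+f+'.npz')
def ray(f,u,v):
    d=load(f); r=np.linalg.inv(d['K'])@np.array([u,v,1.]); r=np.array([r[0],-r[1],-r[2]])
    return d['xyz'],d['R']@r
def onz(f,u,v,z):
    o,r=ray(f,u,v); return o+r*(z-o[2])/r[2]
def proj(f,p):
    d=load(f); c=d['R'].T@(np.array(p)-d['xyz']); q=d['K']@np.array([c[0],-c[1],-c[2]]); return q[:2]/q[2]
E
python3 - <<'E'
from h import *
for n in ['scene','top','wrist']:
    s=snap(n,n+'0'); print(n,s['xyz'],s['rotation'],s['camera_matrix'], [k for k in s])
print(ctrl.get_obs())
E
```

```text
scene [0.99150477 0.51996828 1.09898034] [ 36.50689337  -0.47816349 132.5727083 ] [[360.90687784   0.         320.55519758]
 [  0.         360.90687784 195.91789237]
 [  0.           0.           1.        ]] ['img', 'camera_matrix', 'xyz', 'rotation']
top [0.3029202  0.06410868 1.52358606] [ 8.72433357e+00  1.73022642e-02 -8.85706742e+01] [[367.30403069   0.         321.10367828]
 [  0.         367.30403069 202.25052017]
 [  0.           0.           1.        ]] ['img', 'camera_matrix', 'xyz', 'rotation']
wrist [ 0.24629249 -0.63228821  0.38423559] [-1.43553303e+01 -5.41864603e-02  1.16845677e+02] [[309.9144894    0.         316.12428861]
 [  0.         309.9144894  201.66219834]
 [  0.           0.           1.        ]] ['img', 'camera_matrix', 'xyz', 'rotation']
{'clock': 0.15, 'joint_pos': array([-4.65757050e+01,  2.05826612e+01,  6.48002839e-01, -1.20042167e-02,
       -7.01340042e+01, -1.65070855e+01]), 'qvel': array([ 0.05135821, -0.11465695,  0.30218099,  0.11987413,  0.03404327,
       -0.02383513]), 'tau': array([-3.62713763e-03, -5.83273387e+01,  2.93288809e+01,  7.00124368e+00,
        8.77325248e-03, -1.11376673e-04]), 'tool_pos': array([ 0.30539671, -0.60158963,  0.22585533]), 'orientation': array([ 1.79930961e+02, -8.68964731e-03, -1.53086871e+02]), 'force': array([ 0.41878679, -1.24633704, -0.22187781]), 'moment': array([-0.05559025,  0.0028536 , -0.01070103]), 'opening': 0.08740514440224309}
```

Rotation is RPY; fix the helper.

```bash
sed -i "s/R=s\['rotation'\]/R=Rot(s['rotation'])/" h.py; cat >> h.py <<'E'
from scipy.spatial.transform import Rotation
def Rot(r): return Rotation.from_euler('xyz',r,degrees=True).as_matrix()
E
python3 - <<'E'
from h import *
for n in ['scene','top','wrist']:
    f=n+'0'; d=dict(load(f)); 
    if d['R'].ndim==1: d['R']=Rot(d['R'])
    np.savez('pics/'+f+'.npz',**d)
E
```

```text
(no output)
```

View pics/top0.png

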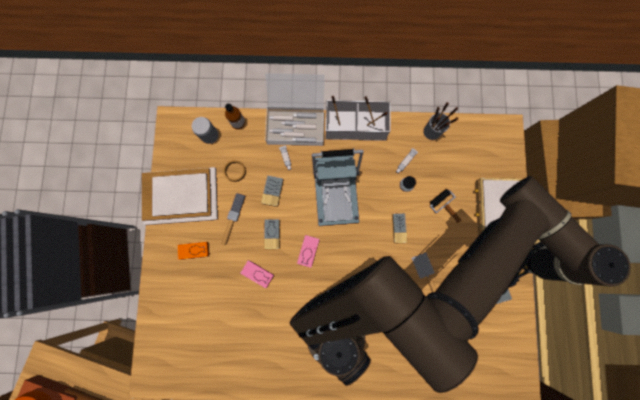

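View pics/scene0.png

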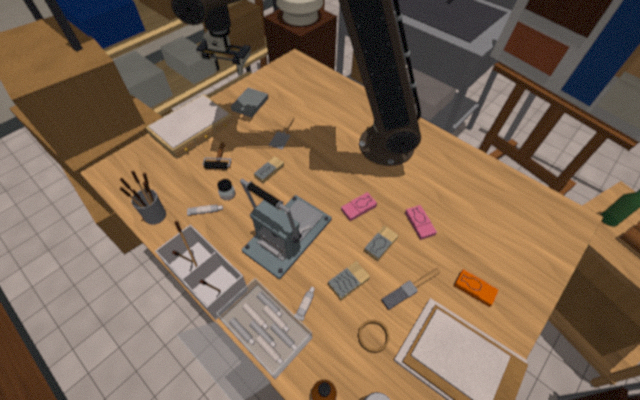

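View pics/wrist0.png

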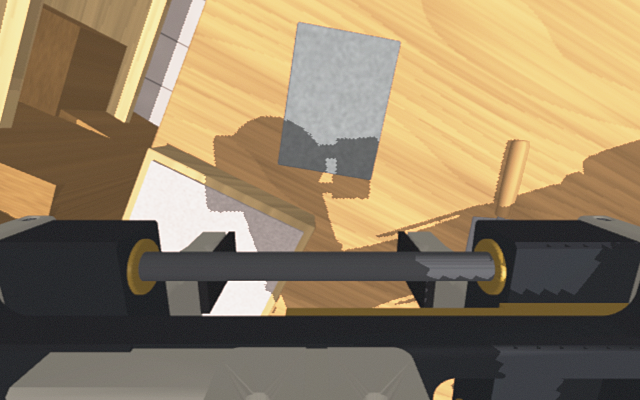

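```bash
python3 - <<'E'
from h import *
im=cv2.imread('pics/top0.png')
a=cv2.resize(im[160:260,220:300],None,fx=5,fy=5,interpolation=cv2.INTER_CUBIC)
b=cv2.resize(im[200:260,370:430],None,fx=5,fy=5,interpolation=cv2.INTER_CUBIC)
o=np.zeros((500,700,3),np.uint8);o[:,:400]=a;o[:300,400:]=b
cv2.imwrite('pics/crop_t.png',o)
c=cv2.resize(im[140:235,300:420],None,fx=6,fy=6,interpolation=cv2.INTER_CUBIC);cv2.imwrite('pics/crop_p.png',c)
im=cv2.imread('pics/scene0.png')
c=cv2.resize(im[150:310,230:410],None,fx=3.7,fy=3.7,interpolation=cv2.INTER_CUBIC);cv2.imwrite('pics/crop_s.png',c)
for p in [(272,191),(271,234),(400,228)]: print(onz('top0',*p,0.028))
E
```

```text
[0.57438145 0.27464126 0.028     ]
[0.3967185  0.27067066 0.028     ]
[ 0.43421631 -0.25379352  0.028     ]
```

View pics/crop_t.png

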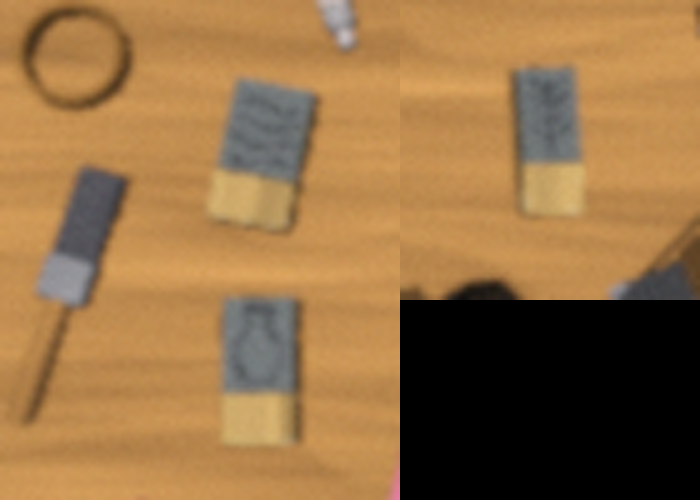

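View pics/crop_p.png

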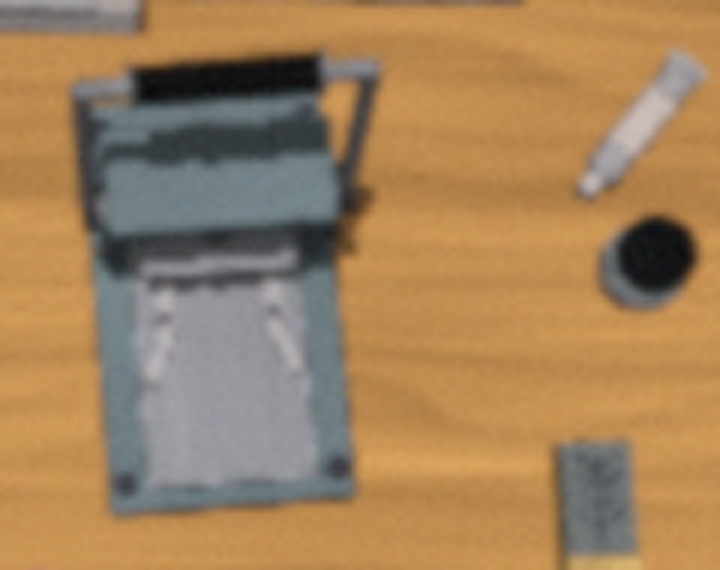

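View pics/crop_s.png

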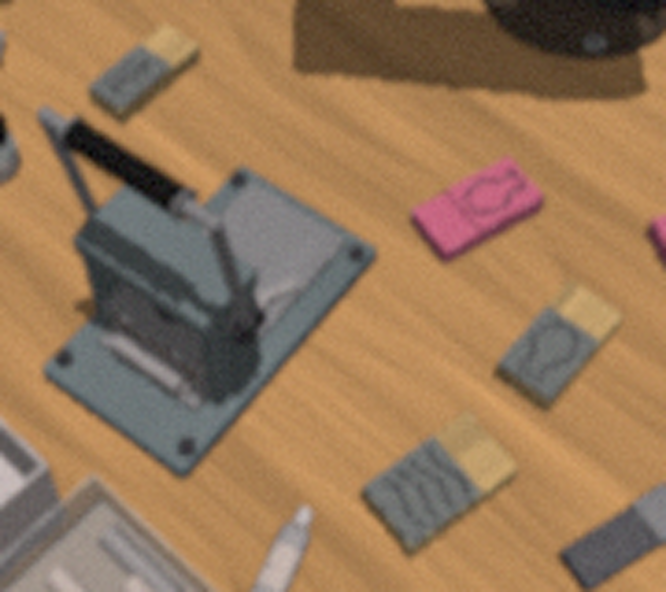

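```bash
python3 - <<'E'
from h import *
c=lambda x,y:(300+(x+.5)/6-.5,140+(y+.5)/6-.5)
A=onz('top0',*c(112,514),.022);B=onz('top0',*c(354,495),.022)
print(A,B,np.linalg.norm(A-B))
d=(A-B)/np.linalg.norm(A-B); th=np.arctan2(-d[0],d[1]); print('yaw',np.degrees(th))
ex=np.array([np.cos(th),np.sin(th),0]); o=(A+B)/2+.19*ex; print('origin',o)
print('grip ends',onz('top0',*c(132,82),.313),onz('top0',*c(322,68),.313))
# mid block corners in crop_t /5 +(220,160)
t=lambda x,y:(220+(x+.5)/5-.5,160+(y+.5)/5-.5)
for p,z in [((223,297),.028),((299,299),.028),((221,392),.028),((298,391),.028),((221,443),.024),((295,443),.024)]: print(onz('top0',*t(*p),z))
print('wide',[onz('top0',*t(*p),.028) for p in [(240,78),(316,94)]])
n=lambda x,y:(370+(x-400+.5)/5-.5,200+(y+.5)/5-.5)
print('narrow',[onz('top0',*n(*p),.028) for p in [(513,69),(574,68)]])
E
```

```text
[0.43768018 0.07961886 0.022     ] [ 0.45481425 -0.08543218  0.022     ] 0.1659379998562078
yaw 5.926688883195072
origin [0.63523164 0.01671196 0.022     ]
grip ends [0.65737049 0.07168516 0.313     ] [ 0.66826181 -0.03598046  0.313     ]
[0.4572454  0.30127785 0.028     ]
[0.45715199 0.23904215 0.028     ]
[0.37979235 0.29914808 0.028     ]
[0.38215925 0.23669054 0.028     ]
[0.33882742 0.29777394 0.024     ]
[0.34032316 0.23780812 0.024     ]
wide [array([0.64079012, 0.2959958 , 0.028     ]), array([0.62874996, 0.23212369, 0.028     ])]
narrow [array([ 0.49336727, -0.22228148,  0.028     ]), array([ 0.49543934, -0.27229172,  0.028     ])]
```

```bash
cat >> h.py <<'E'
def go(x,y,z,yaw=None):
    o=ctrl.get_obs(); R=Rot(o['orientation']); d=R.T@(np.array([x,y,z])-o['tool_pos'])
    t=0 if yaw is None else -((yaw-o['orientation'][2]+180)%360-180)/180
    print('t %.2f pos %s yaw %.2f F %s open %.4f'%(o['clock'],o['tool_pos'].round(4),o['orientation'][2],o['force'].round(1),o['opening']),'SHIFT',(d/.1).round(3),'TURN %.4f'%t)
E
python3 -c "
from h import *
go(.36,-.5,.25,-180)"
python3 -m creep '[[-0.03,0.05,-0.05,0.02,87.6],[-0.1,0.15,-0.1,0.06,87.6],[-0.2,0.3,-0.2,0.1,87.6],[-0.35,0.5,-0.2,0.15,87.6],[-0.5,0.7,-0.2,0.15,87.6],[-0.65,0.9,-0.2,0.15,87.6],[-0.75,1,-0.2,0.15,87.6],[-0.75,1,-0.2,0.15,87.6]]'
python3 -c "
from h import *
go(.42,-.0,.25,-180)"
```

```text
t 0.15 pos [ 0.3054 -0.6016  0.2259] yaw -153.09 F [ 0.4 -1.2 -0.2] open 0.0874 SHIFT [-0.947  0.659 -0.241] TURN 0.1495
clock: 0.82
tool_pos: [0.3278, -0.4767, 0.2471]
orientation: [-180.0, 0.0, -180.0]
force: [-0.3, 0.3, -0.0]
opening: 0.0878
t 0.82 pos [ 0.3278 -0.4767  0.2471] yaw -179.96 F [-0.3  0.3 -0. ] open 0.0878 SHIFT [-0.925  4.766 -0.029] TURN 0.0002
```

```bash

python3 -m creep '[[-0.03,0.12,0,0,87.6],[-0.08,0.3,0,0,87.6],[-0.1,0.5,0,0,87.6],[-0.15,0.75,0,0,87.6],[-0.2,1,0,0,87.6],[-0.2,1,0,0,87.6],[-0.2,1,0,0,87.6],[-0.2,1,0,0,87.6]]'
python3 -m creep '[[-0.03,0.2,0,0,87.6],[-0.08,0.4,0,0,87.6],[-0.15,0.7,0,0,87.6],[-0.2,1,0,0,87.6],[-0.2,1,0,0,87.6],[-0.2,1,0,0,87.6],[-0.2,1,0,0,87.6],[-0.2,1,0,0,87.6]]'
python3 -m creep '[[-0.03,0.2,0,0,87.6],[-0.08,0.4,0,0,87.6],[-0.15,0.7,0,0,87.6],[-0.25,1,0,0,87.6],[-0.3,1,0,0,87.6],[-0.3,1,0,0,87.6],[-0.3,1,0,0,87.6],[-0.3,1,0,0,87.6]]'
python3 -c "
from h import *
go(.36,.27,.25,-180)
snap('wrist','w1')"
```

```text
clock: 1.48
tool_pos: [0.3476, -0.3791, 0.2466]
orientation: [-180.0, 0.0, 179.9]
force: [1.1, 0.1, 0.4]
opening: 0.0878
clock: 2.15
tool_pos: [0.3674, -0.2797, 0.2464]
orientation: [-180.0, -0.0, 179.8]
force: [-0.5, 0.5, -0.3]
opening: 0.0879
clock: 2.82
tool_pos: [0.3972, -0.1798, 0.2463]
orientation: [-180.0, -0.1, 179.8]
force: [-0.6, 0.1, -0.1]
opening: 0.0874
t 2.82 pos [ 0.3972 -0.1798  0.2463] yaw 179.83 F [-0.6  0.1 -0.1] open 0.0874 SHIFT [ 0.386  4.497 -0.037] TURN -0.0010
```

View pics/w1.png

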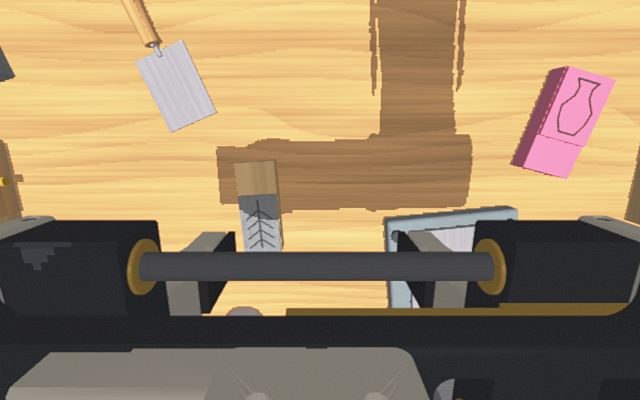

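```bash

python3 -m creep '[[-0.03,0.2,0,0,87.6],[-0.08,0.4,0,0,87.6],[-0.12,0.7,0,0,87.6],[-0.15,1,0,0,87.6],[-0.15,1,0,0,87.6],[-0.15,1,0,0,87.6],[-0.15,1,0,0,87.6],[-0.15,1,0,0,87.6]]'
python3 -m creep '[[-0.03,0.2,0,0,87.6],[-0.08,0.4,0,0,87.6],[-0.12,0.7,0,0,87.6],[-0.15,1,0,0,87.6],[-0.15,1,0,0,87.6],[-0.15,1,0,0,87.6],[-0.15,1,0,0,87.6],[-0.15,1,0,0,87.6]]'
python3 -m creep '[[-0.03,0.2,0,0,87.6],[-0.08,0.4,0,0,87.6],[-0.15,0.7,0,0,87.6],[-0.2,1,0,0,87.6],[-0.25,1,0,0,87.6],[-0.25,1,0,0,87.6],[-0.25,1,0,0,87.6],[-0.25,1,0,0,87.6]]'
python3 -m creep '[[-0.03,0.2,0,0,87.6],[-0.08,0.4,0,0,87.6],[-0.15,0.7,0,0,87.6],[-0.2,1,0,0,87.6],[-0.25,1,0,0,87.6],[-0.25,1,0,0,87.6],[-0.25,1,0,0,87.6],[-0.25,1,0,0,87.6]]'
python3 -c "
from h import *
go(.36,.27,.25,-180)
snap('wrist','w2')"
```

```text
clock: 3.53
tool_pos: [0.4125, -0.0799, 0.2465]
orientation: [-180.0, -0.0, 179.8]
force: [0.1, 0.0, 1.1]
opening: 0.0877
clock: 4.2
tool_pos: [0.4277, 0.02, 0.2465]
orientation: [-180.0, -0.0, 179.8]
force: [-0.7, 0.1, 0.4]
opening: 0.0877
clock: 4.87
tool_pos: [0.4528, 0.1198, 0.2465]
orientation: [-180.0, -0.0, 179.8]
force: [0.4, 0.5, -0.3]
opening: 0.0876
clock: 5.53
tool_pos: [0.4778, 0.2197, 0.2466]
orientation: [-180.0, -0.0, 179.8]
force: [-0.0, 0.4, 0.2]
opening: 0.0877
t 5.53 pos [0.4778 0.2197 0.2466] yaw 179.84 F [-0.   0.4  0.2] open 0.0877 SHIFT [ 1.18   0.5   -0.034] TURN -0.0009
```

View pics/w2.png

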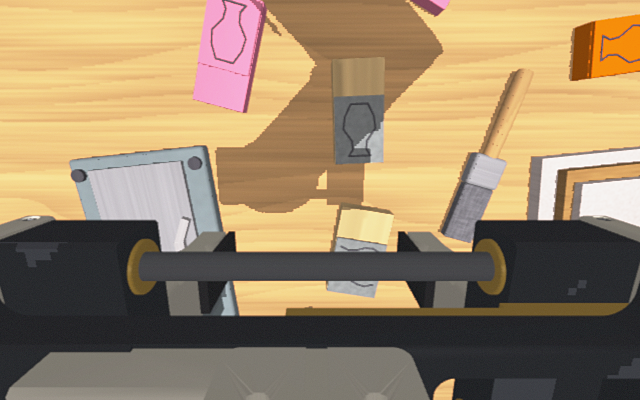

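```bash
python3 - <<'E'
from h import *
im=load('w2')['img']
o=np.zeros((560,800,3),np.uint8)
a=cv2.resize(im[45:180,310:410],None,fx=4,fy=4,interpolation=cv2.INTER_CUBIC); o[:540,:400]=a
b=cv2.resize(im[140:240,60:240],None,fx=2.2,fy=2.2,interpolation=cv2.INTER_CUBIC); o[:220,400:796]=b
c=cv2.resize(im[195:255,320:405],None,fx=4,fy=4,interpolation=cv2.INTER_CUBIC); o[230:470,400:740]=c
cv2.imwrite('pics/crop_w2.png',o)
E
```

```text
(no output)
```

View pics/crop_w2.png

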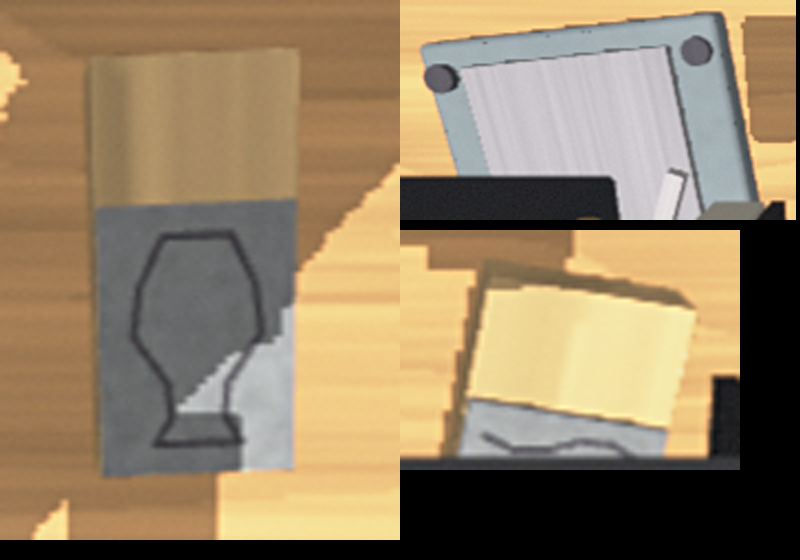

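```bash
python3 - <<'E'
from h import *
f='w2'
A=lambda x,y:(310+x/4-.4,45+y/4-.4)
P=lambda x,y:(60+(x-400)/2.2-.3,140+y/2.2-.3)
W=lambda x,y:(320+(x-400)/4-.4,195+(y-230)/4-.4)
q=lambda g,x,y,z:onz(f,*g(x,y),z)
rl,rr=q(A,91,58,.024),q(A,298,48,.024); fl,fr=q(A,104,476,.028),q(A,294,467,.028)
bl,br=q(A,96,207,.028),q(A,297,199,.028)
print('A rear',rl,rr,np.linalg.norm(rl-rr)); print('front',fl,fr,np.linalg.norm(fl-fr)); print('seam',bl,br,np.linalg.norm(bl-br))
fm=(fl+fr)/2; rm=(rl+rr)/2; print('len',np.linalg.norm(fm-rm),'ctr',(fm+rm)/2,'yaw',np.degrees(np.arctan2(*(fm-rm)[[1,0]])), 'edge yaws',[np.degrees(np.arctan2(*(a-b)[[1,0]])) for a,b in((bl,rl),(br,rr),(fl,bl),(fr,br))],[np.degrees(np.arctan2(-(a-b)[0],(a-b)[1])) for a,b in ((rr,rl),(fr,fl))])
w1,w2=q(W,485,290,.024),q(W,696,309,.024); print('B width',np.linalg.norm(w1-w2))
w1,w2=q(W,470,400,.028),q(W,667,430,.028); print('B width',np.linalg.norm(w1-w2))
c1,c2=q(P,421,45,.022),q(P,722,12,.022); print('base front',c1,c2,np.linalg.norm(c1-c2))
b1,b2=q(P,463,67,.03),q(P,668,46,.03); print('bed front',b1,b2,np.linalg.norm(b1-b2))
for a,b,x in((c1,c2,.19),(b1,b2,.175)):
  d=(b-a)/np.linalg.norm(b-a); th=np.arctan2(-d[0],d[1]); print(np.degrees(th),(a+b)/2+x*np.array([np.cos(th),np.sin(th),0]))
E
```

```text
A rear [0.34205637 0.2378684  0.024     ] [0.33967096 0.29650518 0.024     ] 0.05868527380814498
front [0.46034004 0.24270539 0.028     ] [0.4578217  0.30041423 0.028     ] 0.05776376113215272
seam [0.3825468  0.23948167 0.028     ] [0.38058133 0.29743698 0.028     ] 0.05798863480802787
len 0.11836566780489881 ctr [0.39997227 0.2693733  0.026     ] yaw 2.1184844095926407 edge yaws [np.float64(2.2816334730862113), np.float64(1.3047877220331756), np.float64(2.372957569641464), np.float64(2.2073838220978104)] [np.float64(2.329571185383182), np.float64(2.4987291768389905)]
B width 0.06808930029611784
B width 0.06514409996742943
base front [ 0.4556121  -0.08575545  0.022     ] [0.43800329 0.08484452 0.022     ] 0.17150633481600863
bed front [ 0.46693008 -0.05856776  0.03      ] [0.45575531 0.05628079 0.03      ] 0.11539092219135519
5.893029586006981 [0.6358036  0.01905212 0.022     ]
5.5573863476825505 [0.63552014 0.01580398 0.03      ]
```

```bash
python3 -m creep '[[0.1,0.05,0.1,-0.013,87.6],[0.3,0.2,0.3,-0.013,87.6],[0.55,0.35,0.6,-0.013,87.6],[0.8,0.48,0.9,-0.013,87.6],[1,0.48,1,-0.013,87.6],[1,0.48,1,-0.013,87.6],[1,0.48,1,-0.013,87.6],[1,0.48,1,-0.013,87.6]]'
python3 -c "
from h import *
go(.355,.2677,.006,-177.8)"
```

```text
clock: 6.25
tool_pos: [0.3788, 0.2693, 0.1475]
orientation: [179.9, 0.1, -177.7]
force: [0.1, -0.1, 0.8]
opening: 0.0876
t 6.25 pos [0.3788 0.2693 0.1475] yaw -177.72 F [ 0.1 -0.1  0.8] open 0.0876 SHIFT [ 0.24  -0.008  1.415] TURN 0.0004
```

```bash
python3 -m creep '[[0.05,0,0.1,0,87.6],[0.12,0,0.3,0,87.6],[0.2,0,0.5,0,87.6],[0.24,0,0.75,0,87.6],[0.24,0,0.9,0,87.6],[0.24,-0.01,0.95,0,87.6],[0.24,-0.01,0.95,0,87.6],[0.24,-0.01,0.95,0,87.6]]'
python3 -c "
from h import *
go(.355,.2677,.006,-177.8)
snap('wrist','w3')"
```

```text
clock: 6.92
tool_pos: [0.3553, 0.2676, 0.0524]
orientation: [180.0, 0.0, -177.8]
force: [-0.0, -0.9, -0.1]
opening: 0.0876
t 6.92 pos [0.3553 0.2676 0.0524] yaw -177.78 F [-0.  -0.9 -0.1] open 0.0876 SHIFT [0.003 0.001 0.464] TURN 0.0001
```

View pics/w3.png

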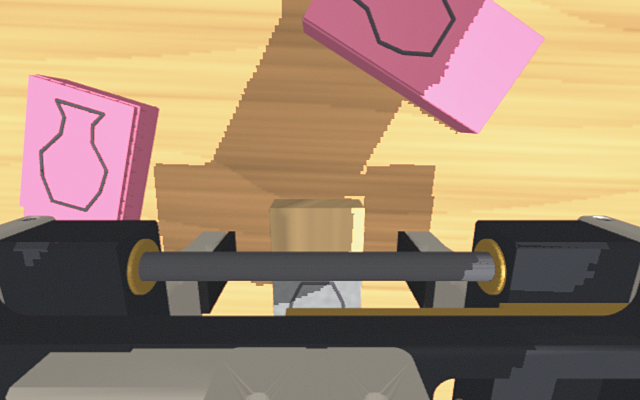

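```bash
python3 -m creep '[[0,0,0.1,0,87.6],[0,0,0.25,0,87.6],[0,0,0.4,0,87.6],[0,0,0.46,0,87.6],[0,0,0.46,0,87.6],[0,0,0.46,0,50],[0,0,0.46,0,50],[0,0,0.46,0,50]]'
python3 -m creep '[[0,0,0,0,50],[0,0,0,0,50],[0,0,0,0,50],[0,0,-0.03,0,50],[0,0,-0.15,0,50],[0,0,-0.3,0,50],[0,0,-0.5,0,50],[0,0,-0.7,0,50]]'
python3 -c "
from h import *
go(.355,.2677,.1,-177.8)
snap('wrist','w4')"
```

```text
clock: 7.63
tool_pos: [0.3547, 0.2679, 0.0065]
orientation: [179.9, 0.1, -177.7]
force: [0.9, -0.6, 0.2]
opening: 0.0728
clock: 8.3
tool_pos: [0.3539, 0.2665, 0.076]
orientation: [-179.9, -0.1, -177.7]
force: [-0.3, 0.8, -2.2]
opening: 0.0596
t 8.30 pos [0.3539 0.2665 0.076 ] yaw -177.75 F [-0.3  0.8 -2.2] open 0.0596 SHIFT [-0.012  0.011 -0.24 ] TURN 0.0003
```

View pics/w4.png

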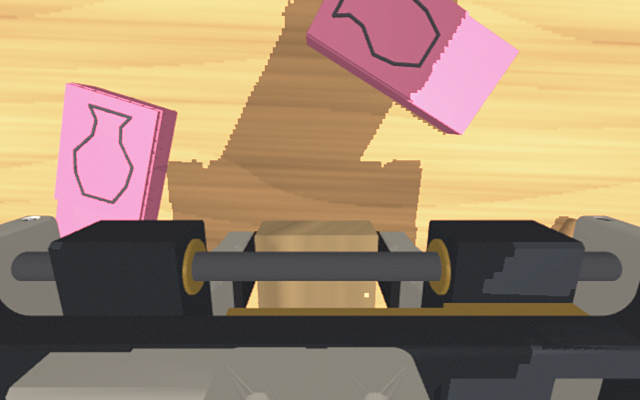

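```bash
python3 -m creep '[[-0.03,-0.1,-0.1,-0.005,50],[-0.07,-0.25,-0.15,-0.01,50],[-0.12,-0.45,-0.2,-0.019,50],[-0.18,-0.65,-0.2,-0.019,50],[-0.24,-0.85,-0.2,-0.019,50],[-0.28,-1,-0.2,-0.019,50],[-0.28,-1,-0.2,-0.019,50],[-0.28,-1,-0.2,-0.019,50]]'
python3 -m creep '[[-0.03,-0.1,0,0,50],[-0.07,-0.25,0,0,50],[-0.12,-0.45,0,0,50],[-0.18,-0.65,0,0,50],[-0.24,-0.85,0,0,50],[-0.3,-1,0,0,50],[-0.3,-1,0,0,50],[-0.3,-1,0,0,50]]'
python3 -c "
from h import *
go(.4218,-.0043,.07,-174.27)"
```

```text
clock: 9.02
tool_pos: [0.3861, 0.1677, 0.0955]
orientation: [-180.0, -0.0, -174.4]
force: [-0.1, 0.1, -1.2]
opening: 0.0598
clock: 9.68
tool_pos: [0.4261, 0.0715, 0.0954]
orientation: [-180.0, -0.0, -174.4]
force: [0.3, 0.7, -1.9]
opening: 0.0597
t 9.68 pos [0.4261 0.0715 0.0954] yaw -174.40 F [ 0.3  0.7 -1.9] open 0.0597 SHIFT [ 0.117 -0.75   0.254] TURN -0.0007
```

```bash
python3 -m creep '[[0.02,-0.1,0,0,50],[0.05,-0.25,0,0,50],[0.08,-0.45,0,-0.001,50],[0.12,-0.65,0.05,-0.001,50],[0.12,-0.75,0.15,-0.001,50],[0.12,-0.75,0.25,-0.001,50],[0.12,-0.75,0.25,-0.001,50],[0.12,-0.75,0.25,-0.001,50]]'
python3 -c "
from h import *
go(.4218,-.0043,.0365,-174.27)
snap('scene','s5');snap('top','t5');snap('wrist','w5')
a=load('s5')['img'];cv2.imwrite('pics/s5c.png',cv2.resize(a[140:300,210:370],None,fx=3.6,fy=3.6,interpolation=2))
a=load('t5')['img'];cv2.imwrite('pics/t5c.png',cv2.resize(a[140:280,280:420],None,fx=4,fy=4,interpolation=2))"
```

```text
clock: 10.35
tool_pos: [0.4209, -0.0039, 0.0704]
orientation: [-180.0, -0.1, -174.1]
force: [-0.3, 0.5, -0.8]
opening: 0.0598
t 10.35 pos [ 0.4209 -0.0039  0.0704] yaw -174.10 F [-0.3  0.5 -0.8] open 0.0598 SHIFT [-0.008 -0.005  0.339] TURN 0.0009
```

View pics/s5c.png

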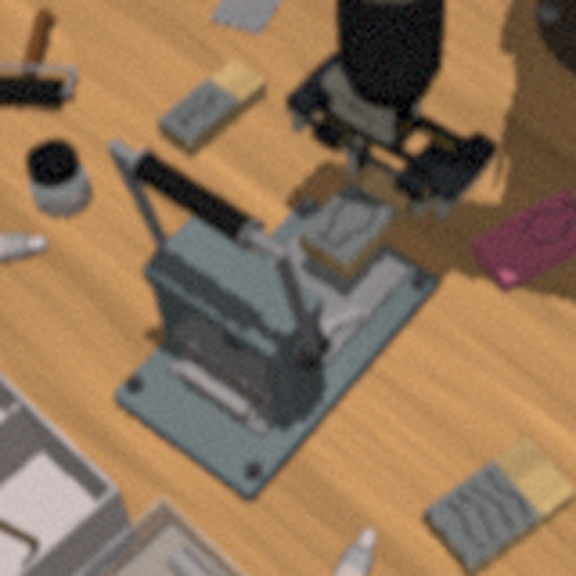

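View pics/t5c.png

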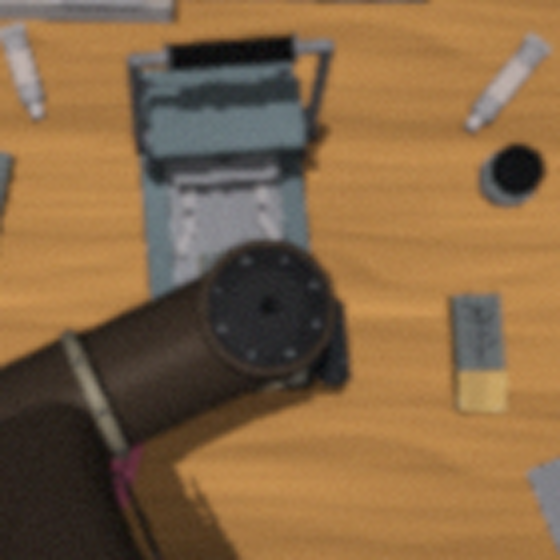

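View pics/w5.png

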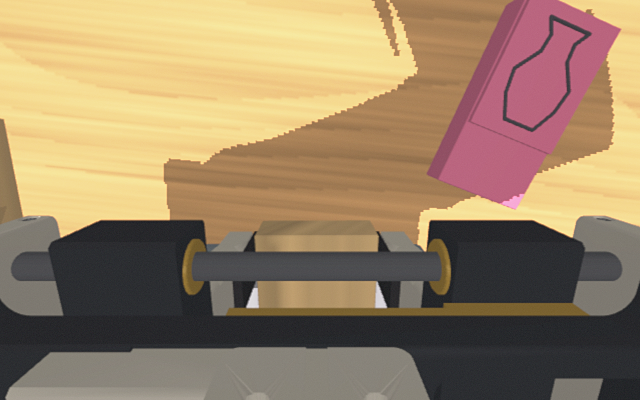

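```bash
python3 - <<'E'
from h import *
c=lambda x,y:(300+(x+.5)/6-.5,140+(y+.5)/6-.5)
th=np.radians(5.73);ex=np.array([np.cos(th),np.sin(th)]);ey=np.array([-ex[1],ex[0]])
for p in [(148,378),(298,368),(158,292),(274,288),(112,514),(354,495)]:
  w=onz('top0',*c(*p),.038)[:2]-np.array([.6357,.0172]); print(p,w@ex,w@ey)
E
```

```text
(148, 378) -0.10140917832359855 0.05051783328975771
(298, 368) -0.10220701379596832 -0.052072383245687484
(158, 292) -0.04241987904515699 0.039124643051010745
(274, 288) -0.045608558730346825 -0.04046204374819132
(112, 514) -0.19224369926424775 0.08185634550376657
(354, 495) -0.19168012679733143 -0.08231255126731898
```

```bash
python3 -m creep '[[-0.01,0,0.05,0.001,50],[-0.01,-0.005,0.13,0.001,50],[-0.01,-0.005,0.22,0.001,50],[-0.01,-0.005,0.29,0.001,50],[-0.01,-0.005,0.325,0.001,50],[-0.01,-0.005,0.33,0.001,50],[-0.01,-0.005,0.33,0.001,50],[-0.01,-0.005,0.33,0.001,50]]'
python3 -c "
from h import *
th=np.radians(5.73);p=lambda x:(.6357+x*np.cos(th),.0172+x*np.sin(th))
go(*p(-.215),.0365,-174.27)
go(*p(-.150),.0365,-174.27)
snap('scene','s6')
a=load('s6')['img'];cv2.imwrite('pics/s6c.png',cv2.resize(a[140:300,210:370],None,fx=3.6,fy=3.6,interpolation=2))"
```

```text
clock: 11.17
tool_pos: [0.4226, -0.0043, 0.0377]
orientation: [-180.0, 0.0, -174.3]
force: [0.3, -0.3, -0.2]
opening: 0.06
t 11.17 pos [ 0.4226 -0.0043  0.0377] yaw -174.32 F [ 0.3 -0.3 -0.2] open 0.0600 SHIFT [0.009 0.001 0.012] TURN -0.0003
t 11.17 pos [ 0.4226 -0.0043  0.0377] yaw -174.32 F [ 0.3 -0.3 -0.2] open 0.0600 SHIFT [-0.641  0.002  0.012] TURN -0.0003
```

View pics/s6c.png

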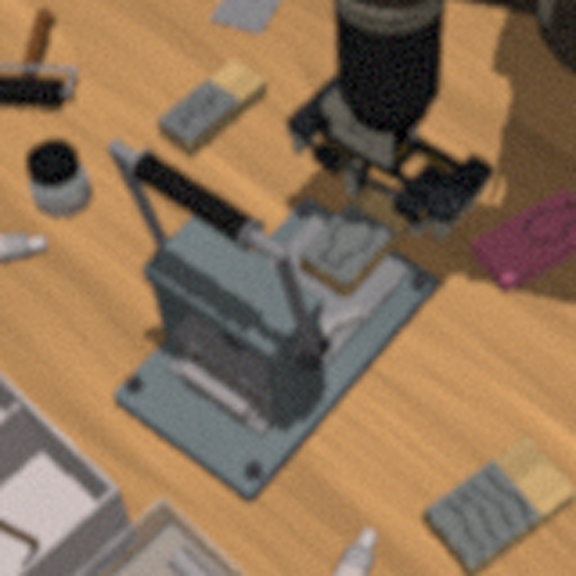

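```bash
python3 -m creep '[[-0.04,0,0,0,50],[-0.09,0,0,0,50],[-0.14,0,0,0,50],[-0.19,0,0,0,50],[-0.24,0,0,0,50],[-0.28,0,0,0,50],[-0.32,0,0,0,50],[-0.32,0,0,0,50]]'
python3 -m creep '[[-0.03,0,0,0,50],[-0.06,0,0,0,50],[-0.09,0,0,0,50],[-0.12,0,0,0,50],[-0.15,0,0,0,50],[-0.18,0,0,0,50],[-0.2,0,0,0,50],[-0.2,0,0,0,50]]'
python3 -c "
from h import *
th=np.radians(5.73);p=lambda x:(.6357+x*np.cos(th),.0172+x*np.sin(th))
go(*p(-.120),.0365,-174.27); print(ctrl.get_obs()['moment'])
snap('scene','s7')
a=load('s7')['img'];cv2.imwrite('pics/s7c.png',cv2.resize(a[140:300,210:370],None,fx=3.6,fy=3.6,interpolation=2))"
```

```text
clock: 11.88
tool_pos: [0.4553, -0.001, 0.0375]
orientation: [-180.0, 0.0, -174.3]
force: [-0.6, -1.3, -1.4]
opening: 0.0597
clock: 12.55
tool_pos: [0.4742, 0.0005, 0.0374]
orientation: [-180.0, -0.1, -174.3]
force: [-1.1, -4.5, -1.4]
opening: 0.0599
t 12.55 pos [0.4742 0.0005 0.0374] yaw -174.35 F [-1.1 -4.5 -1.4] open 0.0599 SHIFT [-0.423  0.006  0.008] TURN -0.0004
[-1.99346749  0.56077873 -0.43418836]
```

View pics/s7c.png

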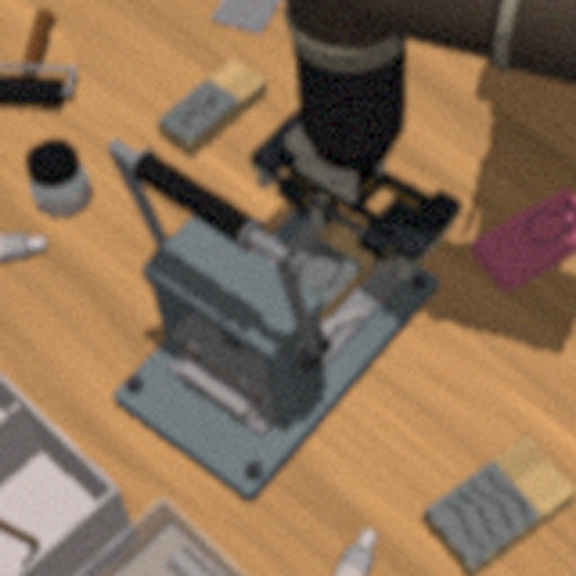

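```bash
python3 -m creep '[[0,-0.01,0,0,50],[-0.02,-0.015,0,0,50],[-0.05,-0.015,0,0,50],[-0.08,-0.015,0,0,50],[-0.12,-0.015,0,0,50],[-0.15,-0.015,0,0,50],[-0.15,-0.015,0,0,50],[-0.15,-0.015,0,0,50]]'
python3 -c "
from h import *
print(ctrl.get_obs()['moment'])"
```

```text
clock: 13.27
tool_pos: [0.4895, 0.0009, 0.0375]
orientation: [180.0, 0.0, -174.3]
force: [-0.7, 0.6, -1.0]
opening: 0.0596
[ 0.04166714  0.06733871 -0.05147961]
```

```bash
python3 -m creep '[[-0.03,0,0,0,50],[-0.07,0,0,0,50],[-0.11,0,0,0,50],[-0.15,0,0,0,50],[-0.19,0,0,0,50],[-0.22,0,0.005,0,50],[-0.24,0,0.01,0,50],[-0.24,0,0.01,0,50]]'
python3 -m creep '[[0,0,0,0,66],[0,0,0,0,80],[0,0,0,0,80],[0,0,0,0,80],[0,0,-0.05,0,80],[0,0,-0.15,0,80],[0,0,-0.35,0,80],[0,0,-0.5,0,80]]'
python3 -c "
from h import *
th=np.radians(5.73);p=lambda x:(.6357+x*np.cos(th),.0172+x*np.sin(th))
go(*p(-.195),.085,-174.27)
snap('scene','s8')
a=load('s8')['img'];cv2.imwrite('pics/s8c.png',cv2.resize(a[140:300,210:370],None,fx=3.6,fy=3.6,interpolation=2))"
```

```text
clock: 13.93
tool_pos: [0.5136, 0.0032, 0.0364]
orientation: [-180.0, -0.0, -174.3]
force: [0.5, 0.5, -1.3]
opening: 0.0596
clock: 14.6
tool_pos: [0.5134, 0.0031, 0.0883]
orientation: [-180.0, 0.0, -174.3]
force: [-0.2, 0.0, 0.1]
opening: 0.08
t 14.60 pos [0.5134 0.0031 0.0883] yaw -174.30 F [-0.2  0.   0.1] open 0.0800 SHIFT [0.719 0.017 0.033] TURN -0.0002
```

View pics/s8c.png

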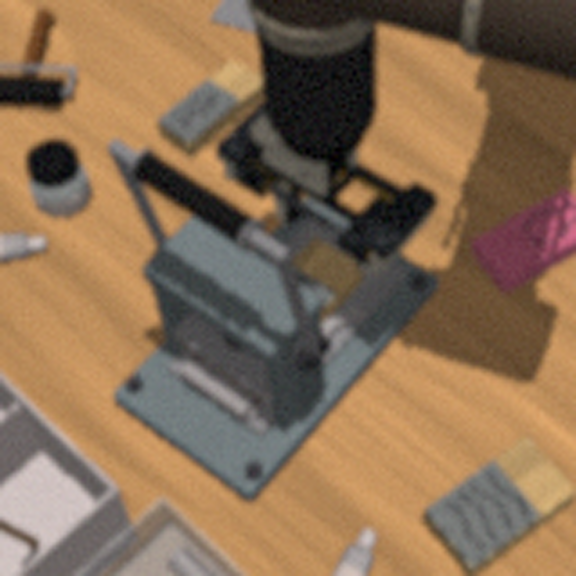

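```bash
python3 -m creep '[[0.1,0,0,0,40],[0.25,0,0,0,0],[0.4,0,0,0,0],[0.55,0,0,0,0],[0.58,0,0.1,0,0],[0.58,0,0.25,0,0],[0.58,0,0.4,0,0],[0.58,0,0.47,0,0]]'
python3 -m creep '[[-0.05,0,0,0,0],[-0.12,0,0,0,0],[-0.19,0,0,0,0],[-0.25,0,0,0,0],[-0.3,0,0,0,0],[-0.36,0,0,0,0],[-0.42,0,0,0,0],[-0.48,0,0,0,0]]'
python3 -c "
from h import *
th=np.radians(5.73);p=lambda x:(.6357+x*np.cos(th),.0172+x*np.sin(th))
go(*p(-.0895),.041,-174.27)
snap('scene','s9')
a=load('s9')['img'];cv2.imwrite('pics/s9c.png',cv2.resize(a[140:300,210:370],None,fx=3.6,fy=3.6,interpolation=2))"
```

```text
clock: 15.32
tool_pos: [0.454, -0.0029, 0.0385]
orientation: [-180.0, -0.1, -174.3]
force: [0.4, 0.0, 0.2]
opening: 0.0321
clock: 15.98
tool_pos: [0.5034, 0.002, 0.0396]
orientation: [-180.0, -0.0, -174.3]
force: [-2.6, -0.8, 1.8]
opening: 0.0003
t 15.98 pos [0.5034 0.002  0.0396] yaw -174.34 F [-2.6 -0.8  1.8] open 0.0003 SHIFT [-0.437  0.019 -0.015] TURN -0.0004
```

View pics/s9c.png

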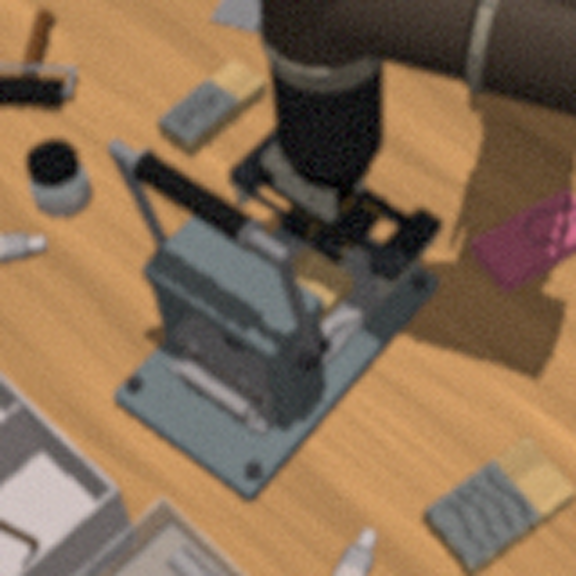

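```bash
python3 -m creep '[[-0.05,0,-0.01,0,0],[-0.1,0,-0.01,0,0],[-0.15,0,-0.01,0,0],[-0.2,0,-0.01,0,0],[-0.25,0,-0.01,0,0],[-0.3,0,-0.01,0,0],[-0.35,0,-0.01,0,0],[-0.38,0,-0.01,0,0]]'
python3 -m creep '[[-0.01,0,0,0,0],[-0.02,0,0,0,0],[-0.03,0,0,0,0],[-0.04,0,0,0,0],[-0.045,0,0,0,0],[-0.05,0,0,0,0],[-0.05,0,0,0,0],[-0.05,0,0,0,0]]'
python3 -c "
from h import *
th=np.radians(5.73);p=lambda x:(.6357+x*np.cos(th),.0172+x*np.sin(th))
go(*p(-.0895),.041,-174.27)"
```

```text
clock: 16.7
tool_pos: [0.5419, 0.0061, 0.0406]
orientation: [180.0, 0.0, -174.3]
force: [-1.5, -0.2, 2.1]
opening: 0.0003
clock: 17.37
tool_pos: [0.5451, 0.0063, 0.0405]
orientation: [-180.0, -0.1, -174.3]
force: [-5.0, 1.9, 3.6]
opening: 0.0006
t 17.37 pos [0.5451 0.0063 0.0405] yaw -174.33 F [-5.   1.9  3.6] open 0.0006 SHIFT [-0.017  0.018 -0.005] TURN -0.0003
```

```bash
python3 -m creep '[[-0.01,0,0,0,0],[-0.015,0,0,0,0],[-0.02,0,0,0,0],[-0.02,0,0,0,0],[-0.02,0,0,0,0],[-0.02,0,0,0,0],[-0.02,0,0,0,0],[-0.02,0,0,0,0]]'
python3 -m creep '[[-0.01,0,0,0,0],[-0.015,0,0,0,0],[-0.02,0,0,0,0],[-0.02,0,0,0,0],[-0.02,0,0,0,0],[-0.02,0,0,0,0],[-0.02,0,0,0,0],[-0.02,0,0,0,0]]'
python3 -c "
from h import *
snap('top','t9')
a=load('t9')['img'];cv2.imwrite('pics/t9c.png',cv2.resize(a[140:240,290:390],None,fx=5,fy=5,interpolation=2))
snap('scene','s10')
a=load('s10')['img'];cv2.imwrite('pics/s10c.png',cv2.resize(a[180:290,230:340],None,fx=5,fy=5,interpolation=2))"
```

```text
clock: 18.03
tool_pos: [0.5452, 0.0062, 0.0403]
orientation: [-180.0, -0.3, -174.4]
force: [-11.6, 1.9, 9.5]
opening: 0.0003
clock: 18.7
tool_pos: [0.5453, 0.006, 0.0401]
orientation: [-180.0, -0.4, -174.4]
force: [-17.6, 3.2, 14.3]
opening: 0.0003
```

View pics/s10c.png

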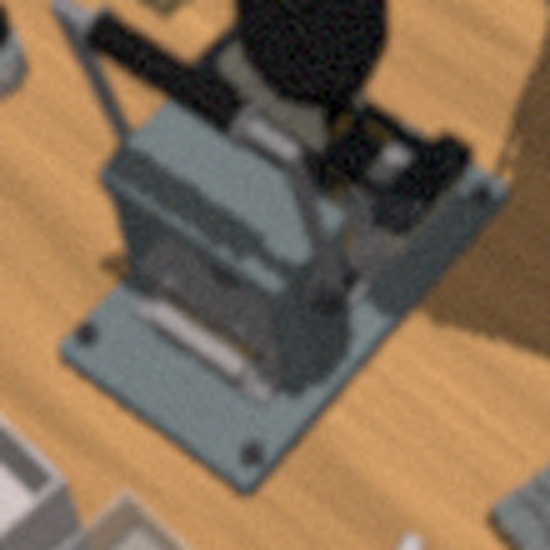

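View pics/t9c.png

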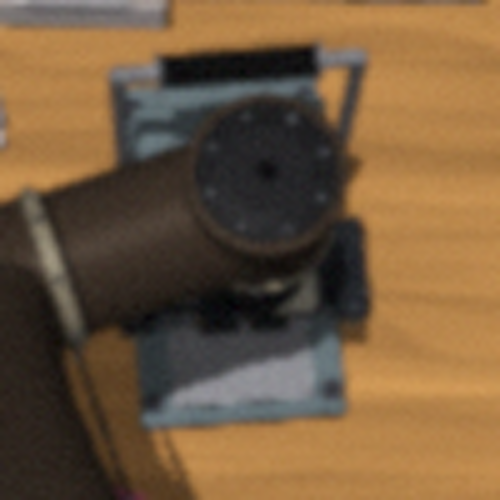

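```bash
python3 -m creep '[[0.05,0,0,0,0],[0.15,0,0,0,0],[0.3,0,0,0,0],[0.5,0,-0.1,0,0],[0.7,0,-0.3,0,0],[0.9,0,-0.5,0,0],[1,0,-0.75,-0.04,0],[1,0,-1,-0.08,0]]'
python3 -m creep '[[0,0,-0.2,-0.04,0],[0,0,-0.4,-0.08,0],[0,0,-0.6,-0.12,0],[0,0,-0.8,-0.16,0],[0,0,-1,-0.2,0],[0,0,-1,-0.24,0],[0,0,-1,-0.28,0],[0,0,-1,-0.3,0]]'
python3 -m creep '[[0,0,0,-0.04,0],[0,0,0,-0.08,0],[0,0,0,-0.12,0],[0,0,0,-0.16,0],[0,0,0,-0.2,0],[0,0,0,-0.24,0],[0,0,0,-0.28,0],[0,0,0,-0.31,0]]'
python3 -c "
from h import *
go(.42,0,.25,5)
snap('top','t11')
a=load('t11')['img'];cv2.imwrite('pics/t11c.png',cv2.resize(a[140:240,290:390],None,fx=5,fy=5,interpolation=2))"
```

```text
clock: 19.47
tool_pos: [0.4481, -0.0036, 0.1414]
orientation: [180.0, 0.0, -159.7]
force: [0.7, 1.5, 0.1]
opening: 0.0006
clock: 20.13
tool_pos: [0.4508, -0.0029, 0.2411]
orientation: [-179.9, 0.1, -105.6]
force: [-0.2, 0.8, 0.4]
opening: 0.0006
clock: 20.8
tool_pos: [0.4507, -0.003, 0.2407]
orientation: [-179.9, -0.0, -49.8]
force: [0.2, 0.1, 0.3]
opening: 0.0005
t 20.80 pos [ 0.4507 -0.003   0.2407] yaw -49.83 F [0.2 0.1 0.3] open 0.0005 SHIFT [-0.221  0.215 -0.094] TURN -0.3046
```

View pics/t11c.png

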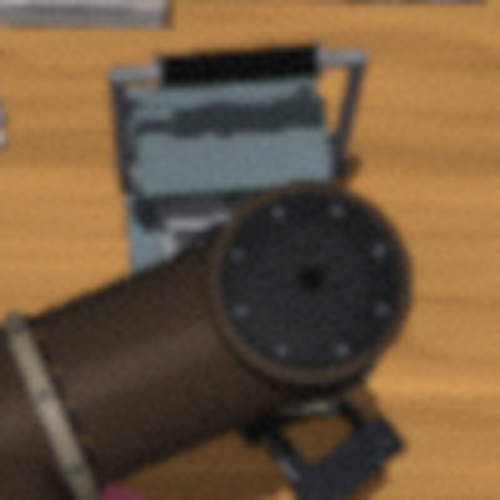

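```bash
python3 -m creep '[[0,0,0,-0.04,0],[-0.1,0.1,0,-0.08,0],[-0.2,0.2,0,-0.12,0],[-0.3,0.3,0,-0.16,0],[-0.3,0.3,0,-0.2,0],[-0.3,0.3,0,-0.24,0],[-0.3,0.3,0,-0.28,0],[-0.3,0.3,0,-0.305,0]]'
python3 -c "
from h import *
go(.42,0,.25,5)
snap('wrist','w12')
"
```

```text
clock: 21.52
tool_pos: [0.4083, 0.0009, 0.2408]
orientation: [-180.0, -0.1, 4.9]
force: [-0.1, 0.1, 0.7]
opening: 0.0003
t 21.52 pos [0.4083 0.0009 0.2408] yaw 4.94 F [-0.1  0.1  0.7] open 0.0003 SHIFT [ 0.116  0.019 -0.092] TURN -0.0003
```

View pics/w12.png

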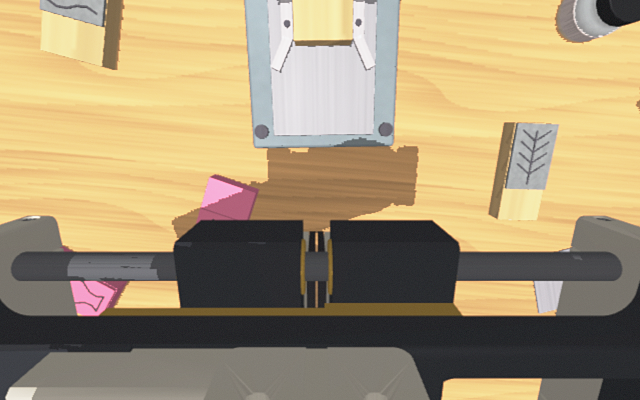

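```bash
python3 - <<'E'
from h import *
f='w12'; im=load(f)['img']; cv2.imwrite('pics/w12c.png',cv2.resize(im[0:150,240:400],None,fx=4,fy=4,interpolation=2))
g=cv2.cvtColor(im,cv2.COLOR_BGR2GRAY)
print(g[36:50,325], g[130:152,320], g[142:155,255])
E
```

```text
[229 230 233 230 147 104 112 115 111 120 219 226 223 223] [224 223 224 225 213 160 179 188 189 187 186 188 190 191 186 167 146 120
 122 125 128 132] [188 189 186 179 161 153 210 219 217 217 214 214 216]
```

View pics/w12c.png

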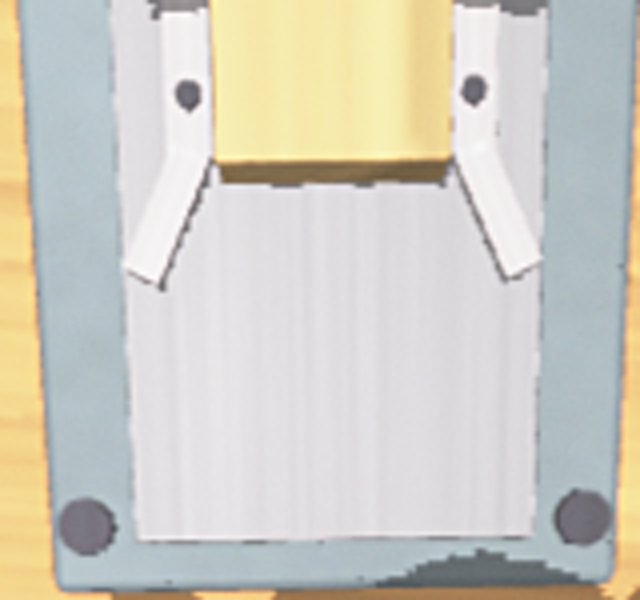

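```bash
python3 - <<'E'
from h import *
f='w12'
r=onz(f,323,45.6,.03);b=onz(f,323,134.6,.03);t=onz(f,323,39.8,.054);e=onz(f,323,146,.022)
print(r,b,t,e,'rear-bed front',np.linalg.norm(r-b),'want .095')
B1=onz(f,240+137/4,540/4,.03);B2=onz(f,240+533/4,535/4,.03);print(B1,B2,np.linalg.norm(B1-B2));m=(B1+B2)/2
d=(B1-B2)/np.linalg.norm(B1-B2);ex=np.array([d[1],-d[0],0]);print(np.degrees(np.arctan2(ex[1],ex[0])),m+.175*ex, 'rear x',(r-m)@ex-.175,(t-m)@ex-.175)
# handle: grip ends in scene0 & top0 triangulate
c=lambda x,y:(300+(x+.5)/6-.5,140+(y+.5)/6-.5); s=lambda x,y:(230+(x+.5)/3.7-.5,150+(y+.5)/3.7-.5)
for a,bb in [((132,82),(182,198)),((322,68),(72,130))]:
  o1,r1=ray('top0',*c(*a));o2,r2=ray('scene0',*s(*bb)); A=np.stack([r1,-r2],1); k=np.linalg.lstsq(A,o2-o1,rcond=None)[0]; p,q=o1+k[0]*r1,o2+k[1]*r2; print((p+q)/2,np.linalg.norm(p-q))
th=np.radians(5.73); ex=np.array([np.cos(th),np.sin(th)]);print('handle pred',np.array([.636,.016])+.025*ex)
E
```

```text
[0.55636463 0.00545885 0.03      ] [ 0.46184778 -0.00311975  0.03      ] [0.55639211 0.00597746 0.054     ] [ 0.44823828 -0.00452702  0.022     ] rear-bed front 0.09490536021026522 want .095
[0.45656413 0.05347786 0.03      ] [ 0.46778517 -0.06135559  0.03      ] 0.1153803824821976
5.580984568384882 [0.6363451  0.01308034 0.03      ] rear x -0.08034255725149592 -0.08026476508763626
[0.65534743 0.07119802 0.32121077] 0.0011386348013622755
[ 0.66696779 -0.03577676  0.31793397] 0.0005459498395015218
handle pred [0.66087509 0.01849602]
```

```bash
python3 -m creep '[[0,0,-0.2,0.04,30],[0,0,-0.4,0.08,60],[0,0,-0.6,0.12,87.6],[0,0,-0.8,0.16,87.6],[0,0,-1,0.2,87.6],[0,0,-1,0.24,87.6],[0,0,-1,0.28,87.6],[0,0,-1,0.29,87.6]]'
python3 -m creep '[[0,0,-0.1,0.04,87.6],[0.1,-0.1,-0.3,0.08,87.6],[0.2,-0.22,-0.35,0.12,87.6],[0.35,-0.38,-0.35,0.16,87.6],[0.5,-0.55,-0.35,0.2,87.6],[0.65,-0.72,-0.35,0.205,87.6],[0.65,-0.72,-0.35,0.205,87.6],[0.65,-0.72,-0.35,0.205,87.6]]'
python3 -c "
from h import *
go(.661,.018,.294,-84.35)"
```

```text
clock: 22.23
tool_pos: [0.4084, 0.0009, 0.3409]
orientation: [-179.9, -0.0, -48.2]
force: [0.9, -0.3, 0.4]
opening: 0.0486
clock: 22.9
tool_pos: [0.5058, 0.0015, 0.3745]
orientation: [179.9, -0.0, -84.6]
force: [-0.5, -0.0, 0.5]
opening: 0.0874
t 22.90 pos [0.5058 0.0015 0.3745] yaw -84.62 F [-0.5 -0.   0.5] open 0.0874 SHIFT [-0.019 -1.562  0.803] TURN -0.0015
```

```bash
python3 -m creep '[[0,-0.15,0,-0.001,87.6],[0,-0.35,0,-0.001,87.6],[-0.01,-0.6,0,-0.001,87.6],[-0.02,-0.8,0,-0.001,87.6],[-0.02,-1,0,-0.001,87.6],[-0.02,-1,0,-0.001,87.6],[-0.02,-1,0,-0.001,87.6],[-0.02,-1,0,-0.001,87.6]]'
python3 -m creep '[[0,-0.1,0,0,87.6],[0,-0.25,0,0,87.6],[0,-0.4,0,0,87.6],[0,-0.5,0,0,87.6],[0,-0.56,0,0,87.6],[0,-0.56,0,0,87.6],[0,-0.56,0,0,87.6],[0,-0.56,0,0,87.6]]'
python3 -c "
from h import *
go(.661,.018,.294,-84.35)
snap('scene','s13')
a=load('s13')['img'];cv2.imwrite('pics/s13c.png',cv2.resize(a[130:290,210:370],None,fx=3.6,fy=3.6,interpolation=2))
snap('wrist','w13')"
```

```text
clock: 23.57
tool_pos: [0.6038, 0.0132, 0.3758]
orientation: [-180.0, 0.0, -84.3]
force: [-0.9, 0.5, -0.5]
opening: 0.0877
clock: 24.23
tool_pos: [0.6598, 0.0188, 0.3758]
orientation: [-180.0, 0.0, -84.2]
force: [0.2, 0.4, 0.0]
opening: 0.0874
t 24.23 pos [0.6598 0.0188 0.3758] yaw -84.23 F [0.2 0.4 0. ] open 0.0874 SHIFT [ 0.009 -0.011  0.818] TURN 0.0007
```

View pics/s13c.png

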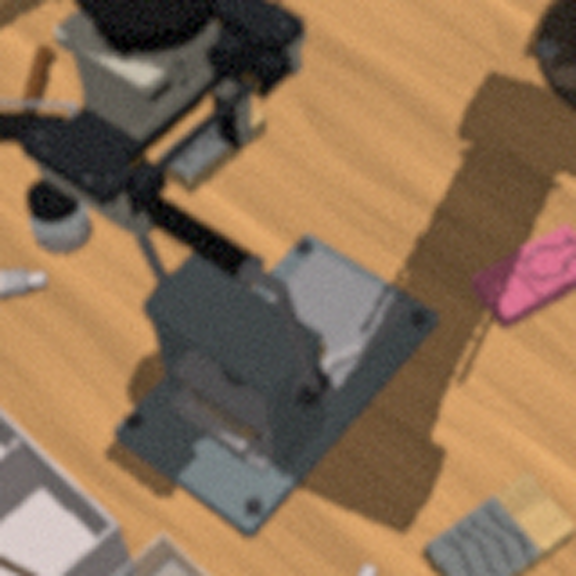

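View pics/w13.png

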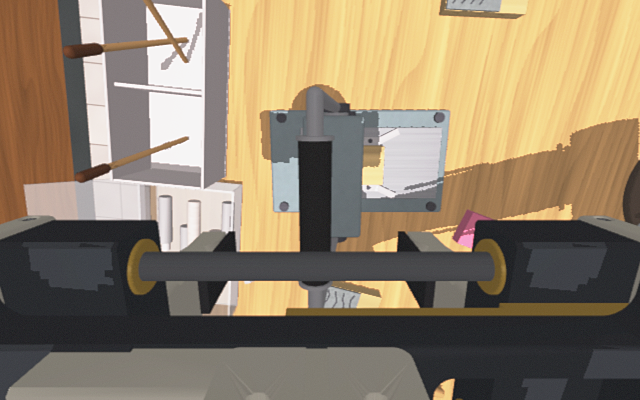

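```bash
python3 - <<'E'
from h import *
for p in [(316,138),(316,287),(303,200),(331,200)]: print(onz('w13',*p,.320))
print(proj('w13',[.661,.018,.313]),proj('w13',ctrl.get_obs()['tool_pos']), load('w13')['xyz'])
E
```

```text
[ 0.66564435 -0.03760719  0.32      ]
[0.65447599 0.0741213  0.32      ]
[0.67055828 0.00647789 0.32      ]
[0.6506829  0.00448544 0.32      ]
[314.79000844 213.88992259] [316.21340222 248.44119487] [ 0.66641993 -0.04780412  0.53449964]
```

```bash
python3 -m creep '[[0,0,0.1,0,87.6],[0.01,0,0.25,0,87.6],[0.01,0,0.42,0,87.6],[0.01,0,0.6,0,87.6],[0.01,0,0.74,0,87.6],[0.01,0,0.81,0,87.6],[0.01,0,0.815,0,60],[0.01,0,0.815,0,30]]'
python3 -m creep '[[0,0,0,0,15],[0,0,0,0,15],[0,0,0,0,15],[0,0,0,0,15],[0,0,0,0,15],[0,0,0,0,15],[0,0,0,0,15],[0,0,0,0,15]]'
python3 -c "
from h import *
go(.661,.018,.294,-84.35)"
```

```text
clock: 25.0
tool_pos: [0.6603, 0.0178, 0.2941]
orientation: [180.0, -0.0, -84.2]
force: [0.1, 0.5, 0.4]
opening: 0.079
clock: 25.67
tool_pos: [0.6604, 0.0179, 0.2941]
orientation: [-180.0, 0.0, -84.2]
force: [0.2, 0.4, -0.8]
opening: 0.0263
t 25.67 pos [0.6604 0.0179 0.2941] yaw -84.22 F [ 0.2  0.4 -0.8] open 0.0263 SHIFT [-0.001 -0.006  0.001] TURN 0.0007
```

```bash
python3 -m creep '[[0,0,0,0,15],[0,0.09,-0.01,0,15],[0,0.18,-0.017,0,15],[0,0.36,-0.015,0,15],[0,0.54,0.005,0,15],[0,0.71,0.042,0,15],[0,0.88,0.097,0,15],[0,0.97,0.13,0,15]]'
python3 -c "
from h import *
o=ctrl.get_obs();d=o['tool_pos']-np.array([.6604,.0179,.2941]);print(d,o['moment'])
go(.661,.018,.294,-84.35)
snap('scene','s14')
a=load('s14')['img'];cv2.imwrite('pics/s14c.png',cv2.resize(a[130:290,210:370],None,fx=3.6,fy=3.6,interpolation=2))"
```

```text
clock: 26.33
tool_pos: [0.5656, 0.0088, 0.2836]
orientation: [-179.5, 0.1, -84.2]
force: [5.1, 2.4, 5.2]
opening: 0.0232
[-0.09479965 -0.00910471 -0.01050407] [ 1.07468566 -2.56141039 -0.03768041]
t 26.33 pos [0.5656 0.0088 0.2836] yaw -84.18 F [5.1 2.4 5.2] open 0.0232 SHIFT [ 0.005 -0.959 -0.096] TURN 0.0010
```

View pics/s14c.png

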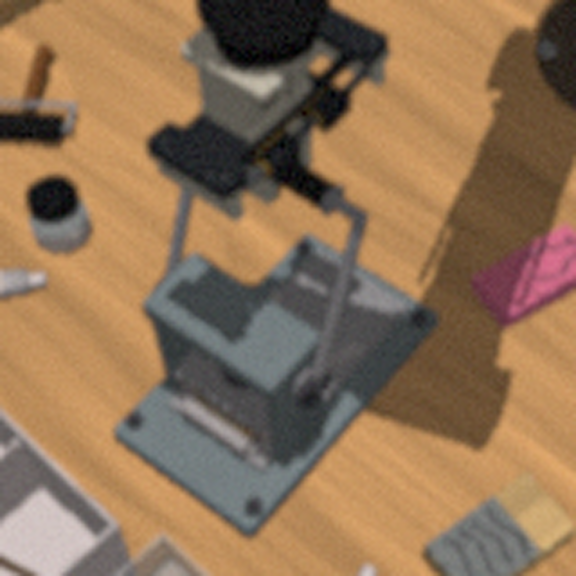

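```bash
python3 -m creep '[[0,0.16,0.08,0,15],[0,0.31,0.18,0,15],[0,0.45,0.29,0,15],[0,0.585,0.41,0,15],[0,0.7,0.55,0,15],[0,0.8,0.695,0,15],[0,0.85,0.77,0,15],[0,0.89,0.85,0,15]]'
python3 -c "
from h import *
o=ctrl.get_obs();d=o['tool_pos']-np.array([.6604,.0179,.2941]);print(d,o['moment'])
go(.661,.018,.294,-84.35)"
```

```text
clock: 27.05
tool_pos: [0.4779, 0.0001, 0.1979]
orientation: [-179.6, 0.0, -84.1]
force: [3.4, 4.0, 9.4]
opening: 0.023
[-0.18248612 -0.01777771 -0.09620719] [ 1.31102591 -1.56662778  0.02861903]
t 27.05 pos [4.779e-01 1.000e-04 1.979e-01] yaw -84.14 F [3.4 4.  9.4] open 0.0230 SHIFT [ 0.008 -1.846 -0.949] TURN 0.0011
```

```bash
python3 -m creep '[[0,0.075,0.167,0,15],[0,0.13,0.34,0,15],[0,0.165,0.51,0,15],[0,0.18,0.6,0,15],[0,0.188,0.69,0,15],[0,0.19,0.76,0,15],[0,0.19,0.82,0,15],[0,0.19,0.82,0,15]]'
python3 -c "
from h import *
o=ctrl.get_obs();d=o['tool_pos']-np.array([.6604,.0179,.2941]);print(d,o['moment'])
go(.4565,-.002,.114,-84.35)"
```

```text
clock: 27.72
tool_pos: [0.4568, -0.0021, 0.1141]
orientation: [-180.0, 0.0, -84.2]
force: [-3.5, 5.7, 11.9]
opening: 0.0232
[-0.20356158 -0.0200333  -0.18001387] [ 2.0031019   1.07056372 -0.00385137]
t 27.72 pos [ 0.4568 -0.0021  0.1141] yaw -84.20 F [-3.5  5.7 11.9] open 0.0232 SHIFT [-0.002  0.003  0.001] TURN 0.0008
```

```bash
python3 -m creep '[[0,0,0.01,0,15],[0,0,0.015,0,15],[0,0,0.02,0,15],[0,0,0.02,0,15],[0,0,0.02,0,15],[0,0,0.02,0,15],[0,0,0.02,0,15],[0,0,0.02,0,15]]'
python3 -m creep '[[0,0,0.01,0,15],[0,0,0.02,0,15],[0,0,0.02,0,15],[0,0,0.02,0,15],[0,0,0.02,0,15],[0,0,0.02,0,15],[0,0,0.02,0,15],[0,0,0.02,0,15]]'

```

```text
clock: 28.38
tool_pos: [0.4568, -0.0021, 0.1129]
orientation: [-180.0, 0.0, -84.2]
force: [-4.6, 3.9, 11.0]
opening: 0.0231
clock: 29.05
tool_pos: [0.4568, -0.0021, 0.1109]
orientation: [-180.0, 0.0, -84.2]
force: [-3.6, 5.5, 10.8]
opening: 0.0232
```

```bash
python3 -m creep '[[0,0,0.01,0,15],[0,0,0.02,0,15],[0,0,0.03,0,15],[0,0,0.03,0,15],[0,0,0.03,0,15],[0,0,0.03,0,15],[0,0,0.03,0,15],[0,0,0.03,0,15]]'
python3 -m creep '[[0,0,0.01,0,15],[0,0,0.02,0,15],[0,0,0.03,0,15],[0,0,0.03,0,15],[0,0,0.03,0,15],[0,0,0.03,0,15],[0,0,0.03,0,15],[0,0,0.03,0,15]]'
python3 -c "
from h import *
snap('scene','s15');snap('wrist','w15');snap('top','t15')
print(ctrl.get_obs()['moment'])
a=load('s15')['img'];cv2.imwrite('pics/s15c.png',cv2.resize(a[130:290,210:370],None,fx=3.6,fy=3.6,interpolation=2))"
```

```text
clock: 29.72
tool_pos: [0.4567, -0.0021, 0.1079]
orientation: [-180.0, 0.0, -84.2]
force: [-4.6, 4.9, 11.5]
opening: 0.023
clock: 30.38
tool_pos: [0.4568, -0.0021, 0.1051]
orientation: [-180.0, 0.0, -84.2]
force: [-5.8, 5.8, 14.6]
opening: 0.0233
[1.98552744 1.80372429 0.01844098]
```

View pics/s15c.png

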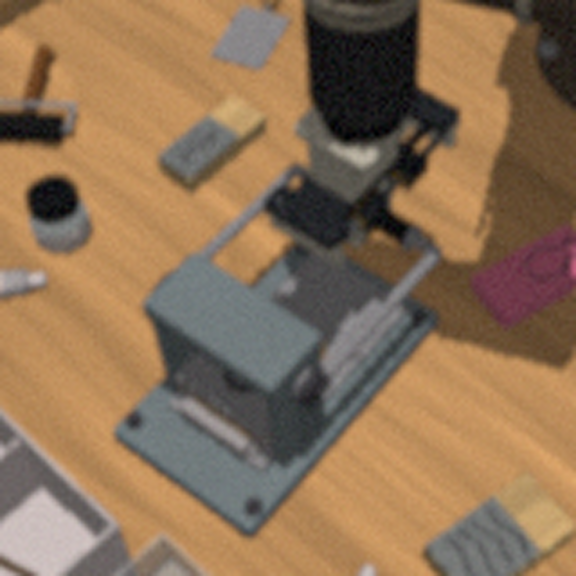

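View pics/w15.png

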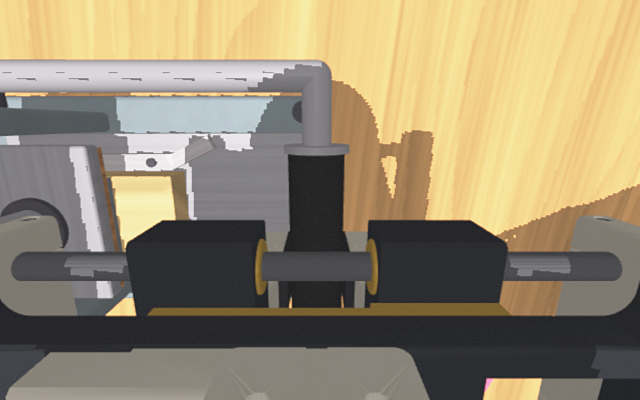

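```bash
python3 -m creep '[[0,0,0.01,0,15],[0,0,0.02,0,15],[0,0,0.02,0,15],[0,0,0.02,0,15],[0,0,0.02,0,15],[0,0,0.02,0,15],[0,0,0.02,0,15],[0,0,0.02,0,15]]'
python3 - <<'E'
from h import *
a=load('s15')['img'];cv2.imwrite('pics/s15d.png',cv2.resize(a[185:235,270:340],None,fx=10,fy=10,interpolation=2))
th=np.radians(5.65); P=np.array([.636,.0155])
R=np.array([[np.cos(th),-np.sin(th)],[np.sin(th),np.cos(th)]])
W=lambda x,y,z:np.array([*(P+R@[x,y]),z])
# predicted features for various handle angles
for t in (1.55,1.6,1.65,1.72):
    b=t-.14; L=.18; h=(-L*np.sin(b),.135+L*np.cos(b))
    print(t,'corner -y',proj('w15',W(h[0],-.083,h[1])),'grip end',proj('w15',W(h[0],-.05,h[1])),'scene +y corner',proj('s15',W(h[0],.083,h[1])),'-y',proj('s15',W(h[0],-.083,h[1])),'arm mid',proj('w15',W(h[0]*.6,-.083,.135+.6*(h[1]-.135))))
E
```

```text
clock: 31.2
tool_pos: [0.4568, -0.0022, 0.1042]
orientation: [-180.0, 0.0, -84.2]
force: [-11.2, 6.9, 26.8]
opening: 0.0233
1.55 corner -y [308.54656968  66.77708446] grip end [309.00880234 175.98555508] scene +y corner [331.17405779 195.20213285] -y [291.53803008 171.40735864] arm mid [97.25479739 72.42875774]
1.6 corner -y [312.93871297  71.51793108] grip end [313.03602449 171.75524517] scene +y corner [331.30613608 196.59875281] -y [291.91325431 172.88744984] arm mid [109.74756542  74.80286078]
1.65 corner -y [315.38032213  75.53232716] grip end [315.30131526 168.12309618] scene +y corner [331.35586817 198.07379821] -y [292.20146192 174.43789791] arm mid [120.42810215  76.97185975]
1.72 corner -y [316.30009978  80.20395823] grip end [316.17072483 163.83600663] scene +y corner [331.28997392 200.26212221] -y [292.46068878 176.71828832] arm mid [132.72322818  79.70250432]
```

View pics/s15d.png

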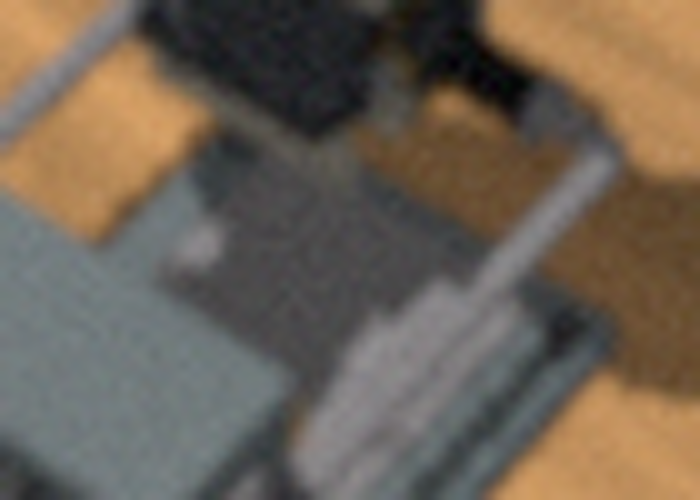

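```bash
python3 -m creep '[[0,0,-0.005,0,15],[0,0,-0.005,0,15],[0,0,-0.005,0,15],[0,0,-0.005,0,15],[0,0,-0.005,0,15],[0,0,-0.005,0,15],[0,0,-0.005,0,15],[0,0,-0.005,0,15]]'
python3 - <<'E'
from h import *
snap('wrist','w16');snap('scene','s16');a=load('s16')['img'];cv2.imwrite('pics/s16d.png',cv2.resize(a[175:285,240:340],None,fx=5,fy=5,interpolation=2))
th=np.radians(5.65); P=np.array([.636,.0155])
R=np.array([[np.cos(th),-np.sin(th)],[np.sin(th),np.cos(th)]])
W=lambda x,y,z:np.array([*(P+R@[x,y]),z])
for t in (1.6,1.66,1.72):
    b=t-.14; h=(-.18*np.sin(b),.135+.18*np.cos(b)); print(t,proj('w16',W(h[0],-.083,h[1])),proj('w16',W(h[0],-.05,h[1])))
print('pivot, rear top corners',proj('w16',W(-.08,-.03,.054)),proj('w16',W(-.08,.03,.054)),proj('w16',W(-.04,-.03,.054)))
print(ctrl.get_obs()['force'])
E
```

```text
clock: 31.87
tool_pos: [0.4568, -0.0021, 0.1044]
orientation: [-180.0, 0.0, -84.2]
force: [-9.1, 6.6, 23.7]
opening: 0.0233
1.6 [313.0623829   71.21983889] [313.12436621 172.11895285]
1.66 [315.81158016  76.02600545] [315.67943274 167.76935475]
1.72 [316.43770422  80.01506528] [316.27670512 164.10626239]
pivot, rear top corners [169.77790124 177.91847284] [179.24674905 259.04392639] [111.19273208 177.80511375]
[-10.05726864   7.03877282  23.40009553]
```

View pics/w16.png

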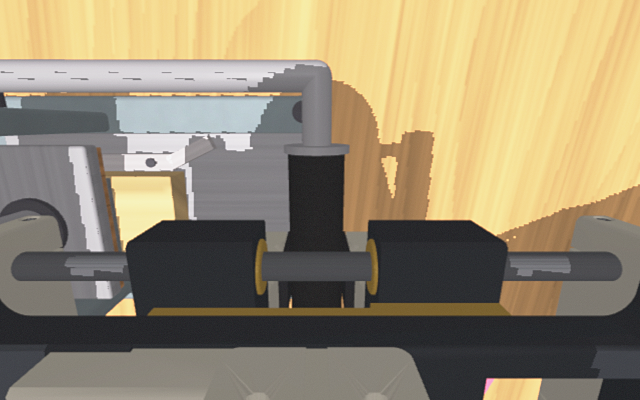

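View pics/s16d.png

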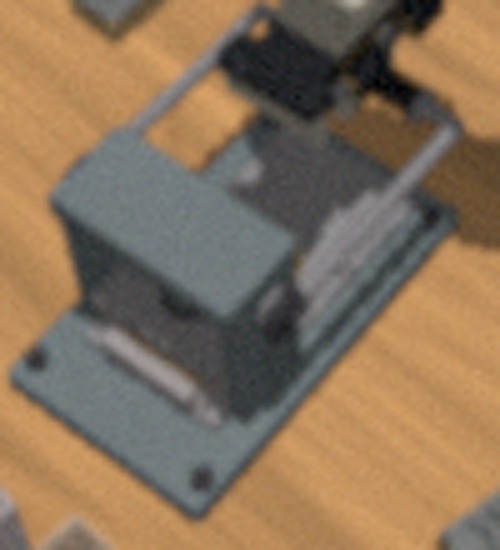

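```bash
python3 - <<'E'
from h import *
th=np.radians(5.65); P=np.array([.636,.0145])
R=np.array([[np.cos(th),-np.sin(th)],[np.sin(th),np.cos(th)]])
W=lambda x,y,z:np.array([*(P+R@[x,y]),z])
for n,q in dict(kink_in=(-.075,-.0315,.038),kink_out=(-.075,-.0435,.038),tip_in=(-.106,-.0475,.038),rear_top=(-.08,-.03,.054),rear_bot=(-.08,-.03,.03),platen_front=(-.04,-.052,.056)).items(): print(n,proj('w16',W(*q)).round(1))
a=load('w16')['img'];cv2.imwrite('pics/w16c.png',cv2.resize(a[110:240,70:230],None,fx=5,fy=4.5,interpolation=2))
E
```

```text
kink_in [172.7 170.7]
kink_out [170.8 154.2]
tip_in [213.4 148.7]
rear_top [169.8 176.5]
rear_bot [184.3 171.1]
platen_front [103.7 143.8]
```

View pics/w16c.png

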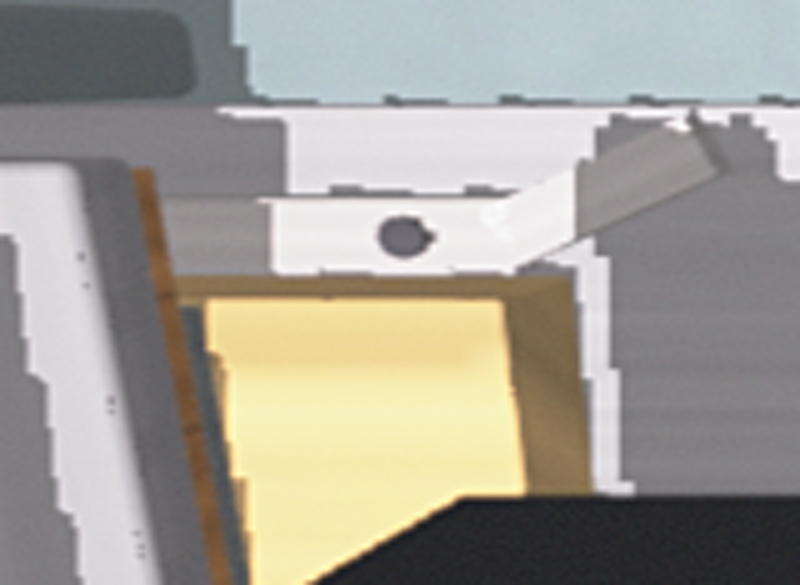

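```bash
python3 -c "
from h import *
o=ctrl.get_obs();print(o['clock'],o['tool_pos'],o['force'],o['opening'])
print(workorder.close_job())"
```

```text
31.9667 [ 0.4568194  -0.0021588   0.10438856] [-10.05726864   7.03877282  23.40009553] 0.022921832886445462
the job is handed in; nothing more can be done
None
```

The 60 mm block (vase pattern) is home against the back stop. The press handle is down at its stop and still held, and I handed the job in at 32.0 s.

- **Block choice:** the fingers closed to 59.6–60.0 mm on it. In the images the other two measured about 50 mm and 65–68 mm. I did not touch those two or anything else on the table.
- **Seating:** I slid the block in lino end first, then pushed it from behind until it stopped moving at about 18 N. Its rear end then measured x −80.3 mm in the press frame, against −80 wanted. A wrist picture taken with the lever down put the block's edges within about 1 pixel of the home position.
- **Lever:** about 11 N was felt on the handle near the end. The force then jumped to 27 N within 1 mm, which I read as the hard stop. I backed off 0.5 mm and left about 23 N on the tool.
- **Disagreements:**
  - The stop was met about 10 mm lower at the fingertips than planned, so the grip slid some way up between the pads.
  - The scene view fits 1.72 rad to within a pixel. In the wrist view the bail corner sits about 3 pixels off, which alone would suggest 1.66 to 1.72 rad. I trusted the force rise over that.

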